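# Put the saw bench's kit back in its fitted holders

### The arm

A 6-joint arm with a two-finger parallel gripper is mounted at the origin on the work surface; the furniture and walls round the work are solid. World frame = base frame: x ahead of the robot, y to its left, z up, the work surface at z = 0. Lengths are in m, angles in rad, forces in N, time in s.
With the tool pointing down it reaches from about 0.3 to 0.875 m from the base axis. Payload 6.4 kg.
Tool frame: the origin (TCP) lies at the very end of the fingers, on their centre line; the grasp point (between the pads) lies 19 mm behind it; z points along the fingers, y is the line along which they close (so a half turn about z gives the same grasp; the last joint's range is limited). The gripper opens to 85 mm and grips with 20 to 120 N. Pads are 22 mm wide; open, the fingers measure 114 mm over their backs; the gripper's body (76 mm by 85 mm) begins 54 mm behind the grasp point. The pads swing forward as they close: fully open they stand 13 mm farther back than shut.
Start: joints at [-1.391, 0.181, 1.607, -0, 1.354, -0.206], TCP at [0.216, -0.533, 0.231] pointing down, gripper open.
Joint ranges: [-2.99, 2.99], [-0.89, 2.07], [0.3, 2.58], [-1.14, 4.28], [0, 2.63], [-3.12, 3.12]. Speed limits (rad/s): [2.57, 2.57, 3.01, 3.14, 3.14, 3.14].

### API

Orientations are given as a unit quaternion [w, x, y, z].
In Python, from bench import ctrl gives the robot as it stands.
- The arm moves only by the tool jog_arm, never from a script. Its argument "series" is a list that holds one entry, the list of rows, each a list of 7 numbers: the shift along the tool's x, y, z in mm, then the turn, a rotation vector about the tool's x, y, z in rad, then the finger opening in mm, from 0 to 85.4. In form: [[[tx, ty, tz, rx, ry, rz, gripper], ...]]. A call has exactly 10 rows; each row shifts and turns the commanded pose from where the row before left it, along the tool's axes as they then stand; what a row does not reach is not made up. A row lasts 1/10 s, in which the tool goes at most 50 mm and 8.59 degrees, less where a joint would pass 70% of its speed; a pose out of reach is approached as far as the arm can. A call with a gripper value outside its range is refused whole. The fingers move at their own pace and stop on an object; the grip force is fixed at half the most. Time passes only in rows, so rows that do not move let the fingers close, or fill a call up. It gives the time, the measured TCP pose, the force, the opening and the grip force at its end, in the units of the state.
- ctrl.get_obs(): the state, without advancing time (a new reading comes with each control period).
- ctrl.camera(name): name is "scene" or "top" or "wrist"; returns a dict with "frame" (384x512x3 uint8, blue, green, red), "z_map" (384x512 float32, m along the optical axis (not along the pixel's ray), 0 where there is no reading), "fx", "fy", "cx", "cy" (pixels), "xyz" and "rotation" of the camera in the world. Camera axes: x right, y down, z forward; pixel columns grow to the right and rows downward; lengths in m; the calibration is good to about 2 mm. A picture is of the moment at which its call begins.
- ctrl.hand_in(): hands the job in; it is judged then, once.
The state is a dict: "time_s": time; "q": joint angles; "dq": joint speeds; "joint_efforts": joint torques, N m; "eef_pos": TCP position; "eef_rot": TCP orientation; "wrist_force": force on the tool from outside, world axes, zero at the start; "torque": the same for the moment, N m; "opening": opening from 0.0 (shut) to 1.0 (fully open); "grasp_force": force on a finger pad.
Only numpy, scipy, OpenCV 4.12 (cv2) and the standard library are available. Lean on these libraries where they do the work, as an engineer would, in place of code of your own. Each camera call takes 0.05 s, during which the arm holds its last target. There are 200 camera calls.

### The job

Put the bench kit away: stand the glue bottle, the tape measure, the sanding block and the push handle each in the holder whose recess was cut for it, right way up, sitting flat on the recess floor and well centred. Leave the tin cup of screws where it is.

Things in the scene. Friction and masses are not known exactly. Their poses are not given: they have to be found in the camera images.
- glue_bottle: Yellow glue bottle with an orange cap, standing, round, diameter 62 mm (body up to about 140 mm), 190 mm high in all, about 0.4 kg; the tapering cap is 33 mm wide at its foot, from 140 to 190 mm, and is fixed to the bottle. Origin: centre of the underside; z up.
- tape_measure: Yellow tape measure standing on its edge, 37 mm thick (x) by 97 mm long (y, with its hook) by 66 mm high, about 0.26 kg. Origin: underside, middle of the 37 x 97 outline; z up. The solid case reaches from y = -28 to +48 mm (so its middle is at y = +10 mm), the thin hook sticks out at the -y end. Grip the case across x.
- sanding_block: Brown cork sanding block lying flat, 64 mm (x) by 112 mm (y) by 32 mm high, about 0.09 kg. Origin: centre of the underside; z up.
- push_handle: Black moulded push handle of the saw, a foot plate 38 mm (x) by 118 mm (y) with a bar 34 mm wide above it, along y, from 53 to 69 mm high, on two posts; about 0.12 kg. Origin: centre of the underside; z up. Grip the bar across x.
- bottle_holder: Holder for the glue bottle: brown square wooden block on a plywood base, 120 x 120 mm, 38 mm high, with a round bore 78 mm across, black rubber floor 7 mm above the table. Fixed to the table. Origin: underside, on the axis of the bore; z up.
- tape_holder: Holder for the tape measure: rectangular recess 53 mm (x) by 113 mm (y) with a yellow floor; 93 x 153 mm outside. Fixed. Plywood base, brown wooden lips 16 mm wide, tops 20 mm above the table; recess floor 7 mm above the table. Each long lip (-x, +x) has a 50 mm open finger gap in its middle. Origin: underside, centre of the recess; y along it, z up. Either way round will do.
- block_holder: Holder for the sanding block: rectangular recess 80 mm (x) by 128 mm (y) with a cork floor; 120 x 168 mm outside. Fixed. Plywood base, brown wooden lips 16 mm wide, tops 20 mm above the table; recess floor 7 mm above the table. Each long lip (-x, +x) has a 50 mm open finger gap in its middle. Origin: underside, centre of the recess; y along it, z up. 
- handle_holder: Holder for the push handle: rectangular recess 54 mm (x) by 134 mm (y) with a red floor; 94 x 174 mm outside. Fixed. Plywood base, brown wooden lips 16 mm wide, tops 20 mm above the table; recess floor 7 mm above the table. Each long lip (-x, +x) has a 50 mm open finger gap in its middle. Origin: underside, centre of the recess; y along it, z up. 
- screw_cup: Grey tin cup of screws, diameter 73 mm, 62 mm high; a bystander to be left alone. Origin: centre of the underside.
Things that resemble listed ones, but are neither listed nor needed, are in the scene too. Leave any red or turquoise look-alike of the push_handle alone.

How it is judged:
By the outcome, as a careful person would: the job done as asked, in the order asked, and still so for the second after the job is handed in, with the robot touching nothing.
It also fails if it takes over 125 s, if anything falls off the work surface, if the arm or the gripper's body presses on something with over 40 N, if the wrist force passes 120 N, or if a joint passes its speed limit or range.

## Working session

There is one attempt and no reset: what is moved stays moved. The work goes in short steps, Python scripts to look and compute and a tool call to move; the robot and the scene stay as the last step left them, time stands still between calls to the robot, and variables do not carry over. Pictures are saved under pics/ and viewed, at most 14 in all, crops included, and the job is handed in when it is done.

Besides the shell and the picture viewer there is one more tool, called after "Call:" in YAML: its name, and indented under it one key for each argument. jog_arm: Moves the arm, as the interface text tells. Its arguments: {"type":"object","properties":{"series":{"type":"array"}},"required":["series"]}

```bash
mkdir -p pics; ls
python3 - <<'E'
from bench import ctrl
import cv2,numpy as np
for n in("scene","top"):
    c=ctrl.camera(n); cv2.imwrite(f"pics/{n}0.png",c["frame"]); np.savez(f"{n}0.npz",**{k:v for k,v in c.items()})
    print(n,c["fx"],c["xyz"],np.round(c["rotation"],3).tolist())
print(ctrl.get_obs())
E
```

```text
pics
scene 434.68670040519487 [-0.80132102  0.79877861  0.76273598] [0.245, -0.387, 0.752, -0.474]
top 458.8095261313379 [ 0.23119761 -0.0890803   1.51250263] [0.049, -0.702, 0.709, -0.057]
{'time_s': 0.1, 'q': array([-1.39130122e+00,  1.81468553e-01,  1.60791621e+00, -8.94429557e-07,
        1.35379413e+00, -2.06305919e-01]), 'dq': array([-1.19735989e-03, -1.23030220e-03, -2.39908558e-03,  8.79554917e-05,
        8.35477082e-04, -1.24057497e-03]), 'joint_efforts': array([-3.01841010e-05, -4.45878017e+01, -3.52239919e+01, -3.79780813e-04,
        4.11241053e-03, -1.56243368e-05]), 'eef_pos': array([ 0.21629513, -0.53222938,  0.23046926]), 'eef_rot': array([-7.93054132e-04,  9.81451991e-01,  1.91706445e-01,  1.01951624e-05]), 'wrist_force': array([-0.64897448, -0.33867072,  0.25177081]), 'torque': array([ 0.01990003,  0.03793788, -0.01534091]), 'grasp_force': 0.0, 'opening': 0.9997146053128797}
```

View pics/top0.png

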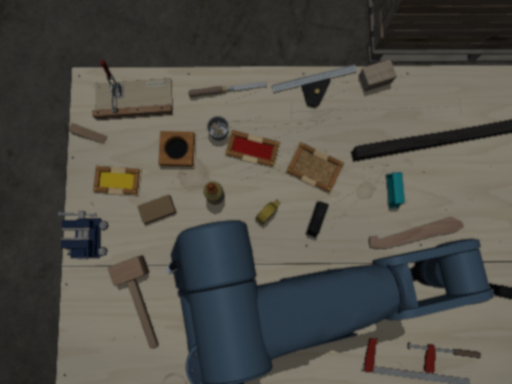

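View pics/scene0.png

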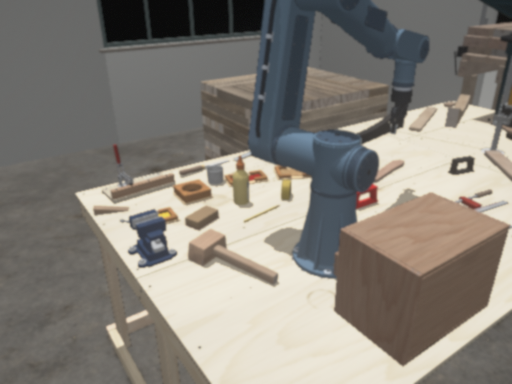

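The top picture shows:
- **Holders:** bottle holder (177,148), yellow tape holder (118,180), red handle holder (252,148), cork block holder (316,167).
- **Objects:** bottle (213,192), cork block (157,209), tape (268,211), black handle (317,219), cup (218,128).
- **Look-alikes:** turquoise handle (396,190), red handle (370,355), wood block (378,75), and a black thing at (500,290).

The scene view also shows a black handle-like frame at (461,165).

```bash
cat > h.py <<'E'
import numpy as np,cv2
from scipy.spatial.transform import Rotation as R
def rot(q): q=np.ravel(q); return R.from_quat([q[1],q[2],q[3],q[0]]).as_matrix()
def cloud(c):
    z=c["z_map"]; v,u=np.mgrid[:z.shape[0],:z.shape[1]]
    p=np.stack([(u-c["cx"])/c["fx"]*z,(v-c["cy"])/c["fy"]*z,z],-1)
    return p@rot(c["rotation"]).T+np.ravel(c["xyz"])
def rect(P,m):
    """min-area rectangle of masked points -> centre, sizes mm, angle of long side deg, z stats mm"""
    q=P[m]; (cx,cy),(w,h),a=cv2.minAreaRect((q[:,:2]*1000).astype(np.float32))
    if w>h: L,S,A=w,h,a
    else: L,S,A=h,w,a+90
    return np.round([cx,cy,L,S,(A+90)%180-90,*np.percentile(q[:,2]*1000,[5,50,95]),len(q)],1)
E
python3 - <<'E'
from h import *
c=np.load("top0.npz"); P=cloud(c)
tab=P[(np.abs(P[...,2])<.02)]; print("table",np.median(tab[:,2]))
z=P[...,2]; 
def comp(u,v,lo,hi,r=30):
    m=((z>lo)&(z<hi)).astype(np.uint8); n,l=cv2.connectedComponents(m)
    w=l[v-3:v+4,u-3:u+4]; w=w[w>0]
    if len(w)==0: return print(u,v,"none",z[v,u])
    return rect(P,l==np.bincount(w).argmax())
for n,u,v,lo in [("bottle",213,192,.03),("tape",268,211,.04),("block",157,209,.02),("handle",317,219,.04),("handlefoot",317,219,.008),("turq",396,190,.04),("cup",218,128,.03),("blk2",500,290,.01),("woodblk",378,75,.02)]:
    print(n,comp(u,v,lo,.25))
for n,u,v in [("bh",163,148),("th",98,180),("hh",233,142),("bkh",296,160)]:
    print(n,comp(u,v,.013,.05))
f=c["frame"][50:250,60:420]; cv2.imwrite("pics/crop.png",cv2.resize(f,None,fx=2.2,fy=2.2,interpolation=cv2.INTER_CUBIC))
from bench import ctrl
w=ctrl.camera("wrist"); o=ctrl.get_obs(); T=rot(o["eef_rot"]); print("wristcam in tool",T.T@(w["xyz"]-o["eef_pos"]), np.round(T.T@rot(w["rotation"]),3), w["fx"],w["cx"],w["cy"]); print(np.round(T,3))
E
```

```text
table 0.0008653101576893141
bottle [462.5  23.1  59.8  59.1 -47.9  53.6 121.6 176.3 373. ]
tape [ 401.9 -143.3   71.6   34.7  -44.5   43.8   62.5   70.1  236. ]
block [419.1 215.1 110.8  63.4 -70.2  26.   32.1  37.6 663. ]
handle [ 382.1 -308.7  103.5   34.4  -20.6   61.9   68.9   74.2  361. ]
handlefoot [ 384.1 -312.3  127.2   43.2  -21.4    9.8   67.9   73.8  446. ]
turq [ 475.  -566.7  103.9   36.8    1.9   52.4   68.2   73.4  378. ]
cup [685.1  11.7  70.5  69.1   1.4  31.8  44.1  65.1 250. ]
blk2 [ 142.8 -893.5   75.6   35.3   75.6   13.9   65.6   72.   246. ]
woodblk [ 868.8 -527.8  104.    67.6  -72.6   28.9   62.1   68.   727. ]
bh [620.6 151.2 116.6 112.9  -2.6  18.1  37.5  43.3 853. ]
th [521.4 399.7  86.9  49.6  -4.2  13.9  20.4  26.3 227. ]
hh [638.1 -48.8  87.9  58.3 -14.9  14.4  20.1  25.6 246. ]
bkh [ 580.9 -262.3  113.3   53.4  -27.    14.5   19.5   25.4  264. ]
wristcam in tool [ 0.07858621 -0.00061063 -0.14234104] [[ 0.    -0.951 -0.309]
 [ 1.     0.     0.   ]
 [-0.    -0.309  0.951]] 302.2547997412107 255.9211066605827 190.57467583431392
[[ 0.926  0.376 -0.   ]
 [ 0.376 -0.926  0.001]
 [ 0.    -0.001 -1.   ]]
```

View pics/crop.png

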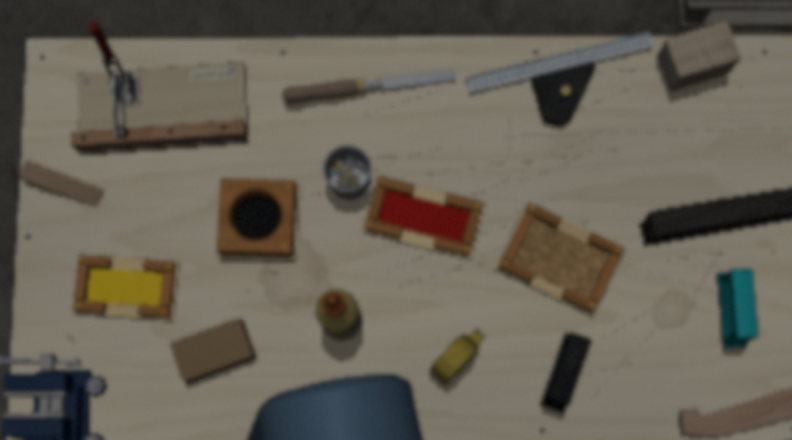

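The crop confirms the choice. The black handle at (317,219) has a 34 mm bar 69 mm high and a foot matching 118 x 38; the block is brown cork, 111 x 63. I'll work in the order given, starting with the bottle. A vertical grip would hit its cap, so I plan a sideways grasp.

Call:
jog_arm:
  series:
    - [[34,-22,-12,0,0,0,85],[34,-22,-12,0,0,0,85],[34,-22,-12,0,0,0,85],[34,-22,-12,0,0,0,85],[34,-22,-12,0,0,0,85],[34,-22,-12,0,0,0,85],[34,-22,-12,0,0,0,85],[34,-22,-12,0,0,0,85],[34,-22,-12,0,0,0,85],[34,-22,-12,0,0,0,85]]

```text
time_s: 1.15
eef_pos: [0.4492, -0.1994, 0.3517]
eef_rot: [0.0, 0.981, 0.192, -0.0]
wrist_force: [0.4, -0.1, 0.4]
opening: 1.0
grasp_force: 0.0
```

Call:
jog_arm:
  series:
    - [[0,0,0,0,0,-0.144,85],[0,0,0,0,0,-0.144,85],[0,0,0,0,0,-0.144,85],[0,0,0,0,0,-0.144,85],[0,0,0,0,0,-0.144,85],[0,0,0,0,0,-0.144,85],[0,0,0,0,0,-0.144,85],[0,0,0,0,0.14,0,85],[0,0,0,0,0.14,0,85],[0,0,0,0,0.14,0,85]]

```text
time_s: 2.15
eef_pos: [0.4489, -0.2009, 0.3523]
eef_rot: [-0.134, 0.749, 0.628, 0.162]
wrist_force: [0.2, -0.0, -0.9]
opening: 0.997
grasp_force: 0.0
```

```bash
cat > st.py <<'E'
from h import *
from bench import ctrl
o=ctrl.get_obs(); T=rot(o["eef_rot"])
print("t",round(o["time_s"],2),"q",np.round(o["q"],3),"p",np.round(o["eef_pos"]*1000,1),"op",round(o["opening"]*85.4,1),"gf",round(o["grasp_force"],1),"F",np.round(o["wrist_force"],1))
print("T",np.round(T,3).tolist())
E
python3 - <<'E'
exec(open('st.py').read())
c=np.load("top0.npz"); P=cloud(c); hsv=cv2.cvtColor(c["frame"],cv2.COLOR_BGR2HSV)
z=P[...,2]; v,u=np.mgrid[:384,:512]
def near(a,b,r): return (abs(u-a)<r)&(abs(v-b)<r)
H,S,V=[hsv[...,i] for i in range(3)]
print("yel",rect(P,near(118,180,20)&(S>170)&(H>22)&(H<35)&(z<.018)))
print("red",rect(P,near(252,148,26)&(S>150)&((H<6)|(H>174))&(z<.018)))
print("bore",rect(P,near(177,148,18)&(V<60)&(z<.03)))
# outer outline of holders by height >3.5mm noisy: use plan normals
for n,a,b,r in (("bh",177,148,26),("th",118,180,28),("hh",252,148,32),("bk",316,167,36)):
    m=near(a,b,r)&(z>.013)&(z<.06)&(S>90); q=cv2.morphologyEx(m.astype(np.uint8),cv2.MORPH_OPEN,np.ones((2,2)))>0
    print(n,rect(P,q))
E
```

```text
t 2.15 q [-0.881  0.034  1.581  0.329  1.797 -0.675] p [ 448.9 -200.9  352.3] op 85.1 gf 0.0 F [ 0.2 -0.  -0.9]
T [[0.159, 0.985, 0.074], [0.897, -0.175, 0.405], [0.412, 0.002, -0.911]]
yel [520.  352.  113.8  52.   86.5   2.3   7.5  13.4 482. ]
red [ 625.8 -101.3  130.2   51.8   74.7    2.     7.4   13.   538. ]
bore [612.9 151.  100.3  97.5  89.5   2.9   8.1  25.5 422. ]
bh [444.3  75.2 519.  142.6  22.3   7.9  36.8  43.3 813. ]
th [419.6 150.  595.3 127.4  63.8   4.1  19.1  27.  422. ]
hh [457.7 -62.5 425.2 165.1 -14.5   5.3  19.1  25.  472. ]
bk [ 404.7 -238.2  444.1  160.5  -26.7    3.7   18.6   25.9  513. ]
```

Call:
jog_arm:
  series:
    - [[0,0,0,0,0.14,0,85],[0,0,0,0,0.14,0,85],[0,0,0,0,0.14,0,85],[0,0,0,0,0.14,0,85],[0,0,0,0,0.14,0,85],[0,0,0,0,0.1,0,85],[0,0,0,0,0,0,85],[0,0,0,0,0,0,85],[0,0,0,0,0,0,85],[0,0,0,0,0,0,85]]

```text
time_s: 3.15
eef_pos: [0.4489, -0.2007, 0.3524]
eef_rot: [-0.366, 0.629, 0.528, 0.438]
wrist_force: [-0.1, 0.9, -0.3]
opening: 0.996
grasp_force: 0.0
```

```bash
cat > cam.py <<'E'
from h import *
from bench import ctrl
def shot(name,cam="wrist"):
    c=ctrl.camera(cam); cv2.imwrite(f"pics/{name}.png",c["frame"]); np.savez(name+".npz",**c); return c,cloud(c)
E
python3 - <<'E'
exec(open('st.py').read())
from cam import *
c,P=shot("w1"); z=P[...,2]; x,y=P[...,0],P[...,1]
m=(z>.06)&(z<.125)&(abs(x-.46)<.07)&(abs(y-.02)<.07)
q=P[m][:,:2]*1000
from scipy.optimize import least_squares
f=least_squares(lambda s:np.hypot(q[:,0]-s[0],q[:,1]-s[1])-31,[462,30],loss="soft_l1",f_scale=1.5)
print(m.sum(),f.x,np.std(f.fun))
tgt=np.array([f.x[0],f.x[1],105])-110*T[:,2]+19*T[:,2]
print("pre",tgt,"tool delta",T.T@(tgt-o["eef_pos"]*1000))
E
```

```text
t 3.15 q [-1.083  0.394  1.523  0.787  2.185 -0.783] p [ 448.9 -200.7  352.4] op 85.1 gf 0.0 F [-0.1  0.9 -0.3]
T [[0.059, 0.985, 0.165], [0.342, -0.175, 0.923], [0.938, 0.002, -0.347]]
1251 [463.62204316  23.51059372] 3.3346307767976824
pre [448.61132786 -60.49819701 136.59432711] tool delta [-154.4504337   -25.31427762  204.35562629]
```

View pics/w1.png

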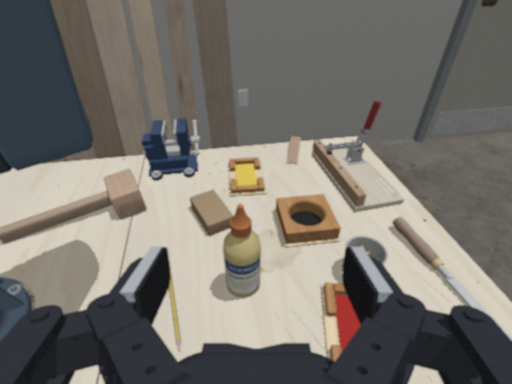

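The wrist view shows the bottle upright at (242,265) with its holder behind at (308,215). The wrist fit agrees with the top view to within 1 mm.

Call:
jog_arm:
  series:
    - [[-19.3,-3.2,25.5,0,0,0,85],[-19.3,-3.2,25.5,0,0,0,85],[-19.3,-3.2,25.5,0,0,0,85],[-19.3,-3.2,25.5,0,0,0,85],[-19.3,-3.2,25.5,0,0,0,85],[-19.3,-3.2,25.5,0,0,0,85],[-19.3,-3.2,25.5,0,0,0,85],[-19.3,-3.2,25.5,0,0,0,85],[0,0,0,0,0,0,85],[0,0,0,0,0,0,85]]

```text
time_s: 4.2
eef_pos: [0.4481, -0.0604, 0.1371]
eef_rot: [-0.368, 0.628, 0.527, 0.439]
wrist_force: [0.1, 0.1, -0.6]
opening: 0.991
grasp_force: 0.0
```

Run:
```python
exec(open('st.py').read())
from cam import *
c,P=shot("w2"); z=P[...,2]; x,y=P[...,0],P[...,1]
m=(z>.05)&(z<.13)&(np.hypot(x-.4636,y-.0235)<.045)
q=P[m][:,:2]*1000
from scipy.optimize import least_squares
f=least_squares(lambda s:np.hypot(q[:,0]-s[0],q[:,1]-s[1])-31,[462,30],loss="soft_l1",f_scale=1.5)
print(m.sum(),f.x,np.std(f.fun))
tgt=np.array([f.x[0],f.x[1],105])+19*T[:,2]
print("tool delta",T.T@(tgt-o["eef_pos"]*1000))
t,Q=shot("t2","top")
```

```text
t 4.2 q [-0.955  0.563  1.837  0.749  1.764 -1.06 ] p [448.1 -60.4 137.1] op 84.6 gf 0.0 F [ 0.1  0.1 -0.6]
T [[0.06, 0.985, 0.165], [0.339, -0.175, 0.924], [0.939, 0.001, -0.344]]
6107 [464.2005459   23.67210062] 4.378482272383932
tool delta [ -0.68881404   1.06164656 110.42741709]
```

View pics/t2.png

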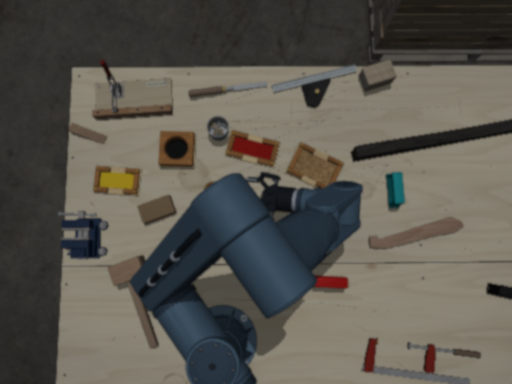

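Bottle axis is confirmed at (464,24). The top view shows the wrist above the black handle (317,219) at a safe height. Advancing 110 mm, then gripping.

Call:
jog_arm:
  series:
    - [[0,0,20,0,0,0,85],[0,0,20,0,0,0,85],[0,0,20,0,0,0,85],[0,0,20,0,0,0,85],[0,1,15,0,0,0,85],[0,0,15,0,0,0,85],[0,0,0,0,0,0,85],[0,0,0,0,0,0,50],[0,0,0,0,0,0,50],[0,0,0,0,0,0,50]]

```text
time_s: 5.3
eef_pos: [0.4674, 0.0405, 0.0988]
eef_rot: [-0.367, 0.629, 0.526, 0.44]
wrist_force: [-1.1, -1.8, 2.8]
opening: 0.685
grasp_force: 63.4
```

Call:
jog_arm:
  series:
    - [[0,0,0,0,0,0,50],[0,0,0,0,0,0,50],[0,0,0,0,0,0,50],[3,0,-1,0,0,0,50],[6,0,-2,0,0,0,50],[10,0,-3.5,0,0,0,50],[14,0,-5,0,0,0,50],[14,0,-5,0,0,0,50],[12,0,-4.5,0,0,0,50],[0,0,0,0,0,0,50]]

```text
time_s: 6.3
eef_pos: [0.4676, 0.0416, 0.1624]
eef_rot: [-0.366, 0.628, 0.527, 0.439]
wrist_force: [-0.2, -0.6, -3.6]
opening: 0.684
grasp_force: 64.3
```

Run:
```python
exec(open('st.py').read())
from cam import *
c,P=shot("w3"); z=P[...,2]; x,y=P[...,0],P[...,1]
t=np.load("t2.npz")
# bottle holder: top face of block, in wrist & old top view
for n,PP in(("wrist",P),("top0",cloud(np.load("top0.npz")))):
    zz=PP[...,2]; m=(abs(zz-.038)<.006)&(np.hypot(PP[...,0]-.62,PP[...,1]-.151)<.11); m=cv2.morphologyEx(m.astype(np.uint8),cv2.MORPH_OPEN,np.ones((3,3)))>0
    print(n,rect(PP,m))
g=o["eef_pos"]*1000-19*T[:,2]; print("grasp pt",g)
tgt=np.array([620.5,151,g[2]]); print("delta tool",T.T@(tgt-g), "world",tgt-g)
```

```text
t 6.3 q [-0.793  0.441  1.96   0.881  1.682 -0.985] p [467.6  41.6 162.4] op 58.4 gf 64.3 F [-0.2 -0.6 -3.6]
T [[0.058, 0.984, 0.166], [0.34, -0.176, 0.924], [0.939, 0.003, -0.345]]
wrist [ 620.6  150.2  114.   113.2   88.    34.2   37.6   38.6 4632. ]
top0 [621.1 151.2 113.4 112.3  -2.   33.3  38.1  42.6 598. ]
grasp pt [464.40347094  24.02336915 168.98232878]
delta tool [ 52.29450338 131.3370412  143.19587176] world [156.09652906 126.97663085   0.        ]
```

View pics/w3.png

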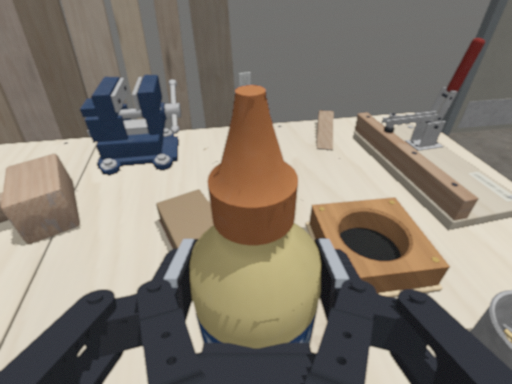

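Bottle gripped and lifted clear. Moving over the bore.

Call:
jog_arm:
  series:
    - [[6.5,16.4,17.8,0,0,0,50],[6.5,16.4,17.8,0,0,0,50],[6.5,16.4,17.8,0,0,0,50],[6.5,16.4,17.8,0,0,0,50],[6.5,16.4,17.8,0,0,0,50],[6.5,16.4,17.8,0,0,0,50],[6.5,16.4,17.8,0,0,0,50],[6.5,16.4,17.8,0,0,0,50],[0,0,0,0,0,0,50],[0,0,0,0,0,0,50]]

```text
time_s: 7.35
eef_pos: [0.6219, 0.1688, 0.1596]
eef_rot: [-0.369, 0.629, 0.526, 0.438]
wrist_force: [0.4, -0.8, -3.4]
opening: 0.68
grasp_force: 66.3
```

Run:
```python
exec(open('st.py').read())
from cam import *
from scipy.optimize import least_squares
for n,cam in(("w4","wrist"),("t4","top")):
    c,P=shot(n,cam); z=P[...,2]; m=(abs(z-.038)<.006)&(np.hypot(P[...,0]-.62,P[...,1]-.151)<.11); print(cam,rect(P,m))
    for lo,hi in((.165,.19),(.208,.225),(.225,.25)):
        hs=cv2.cvtColor(c["frame"],cv2.COLOR_BGR2HSV)
        m=(z>lo)&(z<hi)&(np.hypot(P[...,0]-.62,P[...,1]-.151)<.05)&(hs[...,1]>110)
        if m.sum()<10: continue
        q=P[m][:,:2]*1000
        f=least_squares(lambda s:np.hypot(q[:,0]-s[0],q[:,1]-s[1])-s[2],[620,150,15],loss="soft_l1",f_scale=1)
        print(lo,m.sum(),f.x, "maxz",z[m].max())
    m=(np.hypot(P[...,0]-.62,P[...,1]-.151)<.05)&(z<.4); print("top z",np.percentile(z[m],[99,99.9]))
```

```text
t 7.35 q [-0.421  0.595  1.707  1.149  1.512 -0.76 ] p [621.9 168.8 159.6] op 58.1 gf 66.3 F [ 0.4 -0.8 -3.4]
T [[0.062, 0.985, 0.163], [0.338, -0.174, 0.925], [0.939, -0.002, -0.344]]
wrist [621.3 184.8 113.8  32.2  -7.9  36.8  37.9  38.9 615. ]
0.165 22 [822.56825064 105.71106976 252.23543675] maxz 0.17662942360774153
0.208 4212 [616.59049574 150.29323541  14.02481484] maxz 0.22499636644586413
0.225 3993 [616.54414892 151.85009053   7.84241152] maxz 0.24999657054543814
top z [0.25043045 0.25112043]
top [621.1 151.9 113.3 112.9  87.8  33.6  38.2  42.2 276. ]
0.165 114 [617.46422271 150.84697657  22.6093422 ] maxz 0.18975199392808673
0.208 56 [616.5928694  152.80843427  14.53930888] maxz 0.22495238650724336
0.225 43 [617.26373753 153.78107565   8.97586003] maxz 0.24993656007876486
top z [0.24993656 0.25387842]
```

View pics/t4.png

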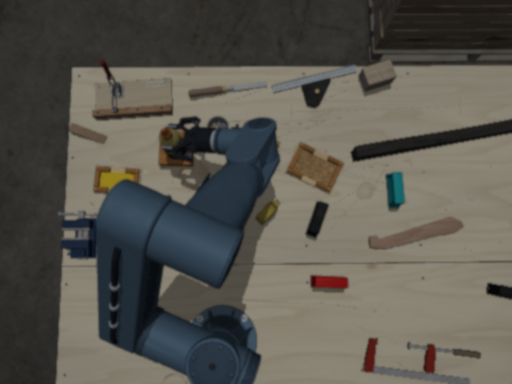

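The bottle's underside is at about 60 mm and it sits 4 mm short in x. Correcting that, then lowering slowly.

Call:
jog_arm:
  series:
    - [[0.2,3.8,0.8,0,0,0,50],[0,0,0,0,0,0,50],[-7,0,2.6,0,0,0,50],[-7,0,2.6,0,0,0,50],[-7,0,2.6,0,0,0,50],[-7,0,2.6,0,0,0,50],[-7,0,2.6,0,0,0,50],[-6,0,2.2,0,0,0,50],[-5,0,1.8,0,0,0,50],[0,0,0,0,0,0,50]]

```text
time_s: 8.45
eef_pos: [0.6264, 0.1685, 0.1108]
eef_rot: [-0.368, 0.629, 0.526, 0.439]
wrist_force: [-0.5, 0.5, -4.5]
opening: 0.68
grasp_force: 66.3
```

```bash
cat > bot.py <<'E'
exec(open('st.py').read())
from cam import *
from scipy.optimize import least_squares
import sys
n0,ztop=sys.argv[1],float(sys.argv[2])
for cam in("wrist","top"):
    c,P=shot(n0+cam,cam); z=P[...,2]; hs=cv2.cvtColor(c["frame"],cv2.COLOR_BGR2HSV)
    near=(np.hypot(P[...,0]-.62,P[...,1]-.151)<.05)&(hs[...,1]>110)
    for lo,hi in((-.085,-.055),(-.04,-.025),(-.025,-.002)):
        m=near&(z>ztop+lo)&(z<ztop+hi)
        if m.sum()<10: continue
        q=P[m][:,:2]*1000
        f=least_squares(lambda s:np.hypot(q[:,0]-s[0],q[:,1]-s[1])-s[2],[620,150,15],loss="soft_l1",f_scale=1)
        print(cam,lo,m.sum(),np.round(f.x,1))
    print("top z",np.percentile(z[near&(z<.4)],[99,99.8]))
E
python3 bot.py b5 0.199
```

```text
t 8.45 q [-0.419  0.694  1.681  1.157  1.479 -0.826] p [626.4 168.5 110.8] op 58.0 gf 66.3 F [-0.5  0.5 -4.5]
T [[0.062, 0.984, 0.165], [0.338, -0.176, 0.925], [0.939, -0.001, -0.344]]
wrist -0.085 20 [618.8 130.8  29. ]
wrist -0.04 3726 [621.1 150.2  14.4]
wrist -0.025 3965 [621.2 152.3   9.3]
top z [0.20215048 0.20239804]
top -0.085 146 [626.1 153.1  25.1]
top -0.04 38 [621.4 152.7  15.4]
top -0.025 56 [622.9 153.6  10.9]
top z [0.20214749 0.20568165]
```

Call:
jog_arm:
  series:
    - [[-2,0,0.7,0,0,0,50],[-2.2,0,0.8,0,0,0,50],[0,0,0,0,0,0,50],[0,0,0,0,0,0,50],[0,0,0,0,0,0,62],[0,0,0,0,0,0,66],[0,0,0,0,0,0,75],[0,0,0,0,0,0,85],[0,0,0,0,0,0,85],[0,0,0,0,0,0,85]]

```text
time_s: 9.55
eef_pos: [0.6269, 0.1683, 0.1075]
eef_rot: [-0.368, 0.628, 0.526, 0.439]
wrist_force: [0.0, 0.0, -0.0]
opening: 0.995
grasp_force: 0.0
```

```bash
python3 bot.py b6 0.197
```

```text
t 9.55 q [-0.419  0.701  1.679  1.158  1.477 -0.832] p [626.9 168.3 107.5] op 85.0 gf 0.0 F [ 0.  0. -0.]
T [[0.06, 0.984, 0.165], [0.338, -0.176, 0.924], [0.939, 0.0, -0.343]]
wrist -0.04 3885 [623.5 148.4  13.6]
wrist -0.025 3568 [623.6 149.8   7.7]
top z [0.19684467 0.19714107]
top -0.085 173 [624.1 151.9  24.3]
top -0.04 46 [624.3 151.5  14.3]
top -0.025 39 [624.5 151.8   9. ]
top z [0.19668236 0.19880734]
```

Seated (top at 197 mm) but about 3 mm off in x. I'll regrip and nudge it to centre.

Call:
jog_arm:
  series:
    - [[0,0,0,0,0,0,50],[0,0,0,0,0,0,50],[0,0,0,0,0,0,50],[0,0,0,0,0,0,50],[1,-1.5,-0.4,0,0,0,50],[0,-2,0.5,0,0,0,50],[-1,0,0.4,0,0,0,50],[0,0,0,0,0,0,50],[0,0,0,0,0,0,61],[0,0,0,0,0,0,64]]

```text
time_s: 10.65
eef_pos: [0.6235, 0.1695, 0.107]
eef_rot: [-0.368, 0.629, 0.526, 0.439]
wrist_force: [0.5, -0.3, -0.6]
opening: 0.751
grasp_force: 0.0
```

Call:
jog_arm:
  series:
    - [[0,0,0,0,0,0,70],[0,0,0,0,0,0,85],[0,0,0,0,0,0,85],[0,0,0,0,0,0,85],[0,0,-10,0,0,0,85],[0,0,-20,0,0,0,85],[0,0,-30,0,0,0,85],[0,0,-30,0,0,0,85],[0,0,-30,0,0,0,85],[0,0,-20,0,0,0,85]]

```text
time_s: 11.65
eef_pos: [0.6005, 0.0374, 0.1563]
eef_rot: [-0.367, 0.629, 0.526, 0.44]
wrist_force: [0.7, 0.2, -0.2]
opening: 0.995
grasp_force: 0.0
```

```bash
python3 bot.py b7 0.197
python3 - <<'E'
from h import *
c=np.load("b7wrist.npz");P=cloud(c);z=P[...,2]
m=(abs(z-.038)<.006)&(np.hypot(P[...,0]-.62,P[...,1]-.151)<.09); print(rect(P,m))
E
```

```text
t 11.65 q [-0.636  0.633  1.649  1.009  1.659 -0.821] p [600.5  37.4 156.3] op 85.0 gf 0.0 F [ 0.7  0.2 -0.2]
T [[0.06, 0.984, 0.167], [0.339, -0.178, 0.924], [0.939, 0.001, -0.344]]
wrist -0.04 742 [619.6 149.8  13.5]
wrist -0.025 622 [619.9 152.4   8.5]
top z [0.19639367 0.19688989]
top -0.085 184 [621.7 153.8  25. ]
top -0.04 55 [621.3 153.5  14.8]
top -0.025 37 [620.7 152.9   8.3]
top z [0.19655279 0.2005996 ]
[ 620.9  149.4  114.4  112.    87.5   34.3   37.7   39.1 5293. ]
```

View pics/b7wrist.png

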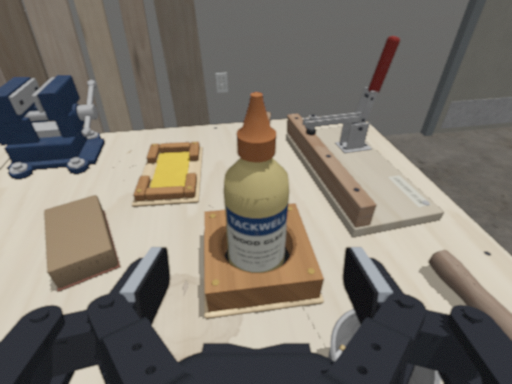

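The bottle stands seated and centred in its bore, with its label at (257,240). Next is the tape: back off, return to vertical, and turn over it.

Call:
jog_arm:
  series:
    - [[6,-23,-34,0,0,0,85],[6,-23,-34,0,0,0,85],[6,-23,-34,0,0,0,85],[6,-23,-34,0,0,0,85],[6,-23,-34,0,0,0,85],[6,-23,-34,0,0,0,85],[6,-23,-34,0,0,0,85],[0,0,0,0,-0.136,0,85],[0,0,0,0,-0.136,0,85],[0,0,0,0,-0.136,0,85]]

```text
time_s: 12.75
eef_pos: [0.405, -0.1378, 0.2763]
eef_rot: [-0.252, 0.706, 0.59, 0.301]
wrist_force: [0.3, 0.2, 0.4]
opening: 0.995
grasp_force: 0.0
```

Call:
jog_arm:
  series:
    - [[0,0,0,0,-0.136,0,85],[0,0,0,0,-0.136,0,85],[0,0,0,0,-0.136,0,85],[0,0,0,0,-0.136,0,85],[0,0,0,0,-0.136,0,85],[0,0,0,0,-0.136,0,85],[0,0,0,0,0,-0.14,85],[0,0,0,0,0,-0.14,85],[0,0,0,0,0,-0.14,85],[0,0,0,0,0,-0.14,85]]

```text
time_s: 13.75
eef_pos: [0.4049, -0.1361, 0.2758]
eef_rot: [0.0, 0.556, 0.831, -0.002]
wrist_force: [0.2, 0.3, -0.3]
opening: 0.996
grasp_force: 0.0
```

Call:
jog_arm:
  series:
    - [[0,0,0,0,0,-0.14,85],[0,0,0,0,0,-0.14,85],[0,0,0,0,0,-0.12,85],[0,0,0,0,0,0,85],[0,0,0,0,0,0,85],[0,0,0,0,0,0,85],[0,0,0,0,0,0,85],[0,0,0,0,0,0,85],[0,0,0,0,0,0,85],[0,0,0,0,0,0,85]]

```text
time_s: 14.75
eef_pos: [0.405, -0.1375, 0.2765]
eef_rot: [0.0, 0.384, 0.923, -0.002]
wrist_force: [-0.7, 0.5, -0.0]
opening: 0.995
grasp_force: 0.0
```

Run:
```python
exec(open('st.py').read())
from cam import *
c,P=shot("w8"); z=P[...,2]
near=np.hypot(P[...,0]-.402,P[...,1]+.143)<.08
for lo,hi in((.04,.08),(.06,.075),(.015,.08)): print(lo,rect(P,near&(z>lo)&(z<hi)))
```

```text
t 14.75 q [-0.603 -0.206  1.897 -0.004  1.448 -1.386] p [ 405.  -137.5  276.5] op 85.0 gf 0.0 F [-0.7  0.5 -0. ]
T [[-0.705, 0.709, -0.001], [0.709, 0.705, -0.004], [-0.002, -0.003, -1.0]]
0.04 [ 400.  -145.1   69.1   35.6  -45.1   44.8   63.6   66.9 1513. ]
0.06 [ 401.2 -145.6   48.5   33.9  -44.7   60.8   65.3   67.1 1035. ]
0.015 [ 401.4 -146.4   75.8   35.7  -45.4   36.8   63.    66.9 1629. ]
```

View pics/w8.png

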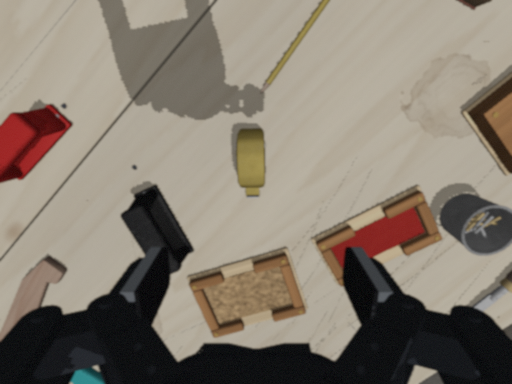

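The tape is at (250,157) in this view, with its hook at (252,190) toward tool -x, and it is aligned with the tool. Descending to grip.

Call:
jog_arm:
  series:
    - [[-2.8,-8.8,20,0,0,0,85],[0,0,40,0,0,0,85],[0,0,40,0,0,0,85],[0,0,40,0,0,0,85],[0,0,40,0,0,0,85],[0,0,30,0,0,0,85],[0,0,20,0,0,0,85],[0,0,15,0,0,0,85],[0,0,6,0,0,0,85],[0,0,0,0,0,0,85]]

```text
time_s: 15.8
eef_pos: [0.4001, -0.1464, 0.025]
eef_rot: [-0.0, 0.384, 0.923, -0.002]
wrist_force: [0.2, 0.1, 0.3]
opening: 0.995
grasp_force: 0.0
```

Call:
jog_arm:
  series:
    - [[0,0,0,0,0,0,25],[0,0,0,0,0,0,25],[0,0,0,0,0,0,25],[0,0,0,0,0,0,25],[0,0,0,0,0,0,25],[0,0,0,0,0,0,25],[0,0,-5,0,0,0,25],[0,0,-15,0,0,0,25],[0,0,-30,0,0,0,25],[0,0,-30,0,0,0,25]]

```text
time_s: 16.8
eef_pos: [0.3996, -0.1456, 0.1058]
eef_rot: [-0.001, 0.384, 0.923, -0.002]
wrist_force: [0.2, -0.7, -2.7]
opening: 0.388
grasp_force: 60.0
```

Run:
```python
exec(open('st.py').read())
from cam import *
c,P=shot("w9"); z=P[...,2]; L=(P-o["eef_pos"])@T*1000
hs=cv2.cvtColor(c["frame"],cv2.COLOR_BGR2HSV); ye=(hs[...,1]>90)&(hs[...,0]>15)&(hs[...,0]<40)
m=ye&(abs(L[...,0])<110)&(abs(L[...,1])<25)&(L[...,2]<60)&(L[...,2]>-70)
print(m.sum(),[np.round(np.percentile(L[m][:,i],[0,1,5,50,95,99,100]),1).tolist() for i in range(3)])
t,Q=shot("t9","top"); zq=Q[...,2]; L2=(Q-o["eef_pos"])@T*1000
```

```text
t 16.8 q [-0.627  0.006  2.077 -0.004  1.059 -1.408] p [ 399.6 -145.6  105.8] op 33.1 gf 60.0 F [ 0.2 -0.7 -2.7]
T [[-0.705, 0.709, -0.003], [0.709, 0.705, -0.002], [0.0, -0.004, -1.0]]
12339 [[-26.4, -21.4, -13.9, 18.0, 37.6, 37.9, 38.3], [-17.8, -16.4, -14.9, -0.3, 14.1, 15.8, 17.3], [-41.7, -40.7, -40.3, -36.2, -1.1, 14.3, 19.7]]
```

View pics/w9.png

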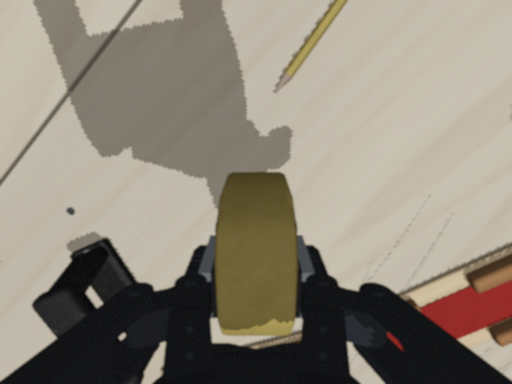

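The tape is held with the case middle on the tool axis (case end at +37.8 mm). Carrying it to the yellow holder at (520,352).

Call:
jog_arm:
  series:
    - [[0,0,-30,0,0,0,25],[23,37,-6,0,0,0,25],[23,37,-6,0,0,0,25],[23,37,-6,0,0,0,25],[23,37,-6,0,0,0,25],[23,37,-6,0,0,0,25],[23,37,-6,0,0,0,25],[23,37,0,0,0,0,25],[23,37,0,0,0,0,25],[23,37,0,0,0,0,25]]

```text
time_s: 17.9
eef_pos: [0.4899, 0.2372, 0.1683]
eef_rot: [-0.0, 0.384, 0.923, -0.003]
wrist_force: [0.1, -0.9, -3.2]
opening: 0.391
grasp_force: 61.0
```

Call:
jog_arm:
  series:
    - [[23,37,0,0,0,0,25],[23,37,0,0,0,0,25],[22,37,0,0,0,0,25],[0,0,0,0,0,0.12,25],[0,0,0,0,0,0.12,25],[0,0,0,0,0,0.12,25],[0,0,0,0,0,0.12,25],[0,0,0,0,0,0.12,25],[0,0,0,0,0,0.12,25],[0,0,0,0,0,0.12,25]]

```text
time_s: 18.9
eef_pos: [0.5204, 0.3616, 0.1671]
eef_rot: [0.001, 0.729, 0.685, -0.003]
wrist_force: [0.1, -0.4, -3.3]
opening: 0.39
grasp_force: 61.5
```

Call:
jog_arm:
  series:
    - [[0,0,0,0,0,0,25],[0,0,0,0,0,0,25],[0,0,0,0,0,0,25],[0,0,0,0,0,0,25],[0,0,0,0,0,0,25],[0,0,0,0,0,0,25],[0,0,0,0,0,0,25],[0,0,0,0,0,0,25],[0,0,0,0,0,0,25],[0,0,0,0,0,0,25]]

```text
time_s: 19.9
eef_pos: [0.5214, 0.362, 0.1695]
eef_rot: [0.001, 0.727, 0.687, -0.002]
wrist_force: [0.2, 0.1, -3.3]
opening: 0.384
grasp_force: 61.5
```

Run:
```python
exec(open('st.py').read())
from cam import *
c,P=shot("w10"); z=P[...,2]; L=(P-o["eef_pos"])@T*1000
hs=cv2.cvtColor(c["frame"],cv2.COLOR_BGR2HSV); ye=(hs[...,1]>90)&(hs[...,0]>15)&(hs[...,0]<40)
m=ye&(abs(L[...,0])<110)&(abs(L[...,1])<25)&(L[...,2]<60)&(L[...,2]>-70)
print(m.sum(),[np.round(np.percentile(L[m][:,i],[1,50,99]),1).tolist() for i in range(3)])
near=np.hypot(P[...,0]-.52,P[...,1]-.352)<.1
print("lips",rect(P,near&(abs(z-.02)<.005)))
print("floor",rect(P,near&(abs(z-.007)<.004)&(hs[...,1]>180)&(hs[...,0]>22)&(hs[...,0]<35)))
```

```text
t 19.9 q [ 0.422  0.37   1.501 -0.003  1.273  0.48 ] p [521.4 362.  169.5] op 32.8 gf 61.5 F [ 0.2  0.1 -3.3]
T [[0.057, 0.998, -0.001], [0.998, -0.057, -0.004], [-0.004, -0.0, -1.0]]
12485 [[-21.2, 17.7, 37.4], [-17.1, -0.8, 15.5], [-40.7, -36.1, 16.8]]
lips [ 518.8  358.3  127.1   85.2   85.7   17.4   19.6   21.  2605. ]Traceback (most recent call last):
  File "<stdin>", line 9, in <module>
  File "h.py", line 13, in rect
    return np.round([cx,cy,L,S,(A+90)%180-90,*np.percentile(q[:,2]*1000,[5,50,95]),len(q)],1)
                                              ~~~~~~~~~~~~~^^^^^^^^^^^^^^^^^^^^^^^
    return _quantile_unchecked(
        a, q, axis, out, overwrite_input, method, keepdims, weights)
    return _ureduce(a,
                    func=_quantile_ureduce_func,
    ...<5 lines>...
                    overwrite_input=overwrite_input,
                    method=method)
    r = func(a, **kwargs)
    result = _quantile(arr,
                       quantiles=q,
    ...<2 lines>...
                       out=out,
                       weights=wgt)
    slices_having_nans = np.isnan(arr[-1, ...])
                                  ~~~^^^^^^^^^
IndexError: index -1 is out of bounds for axis 0 with size 0
```

View pics/w10.png

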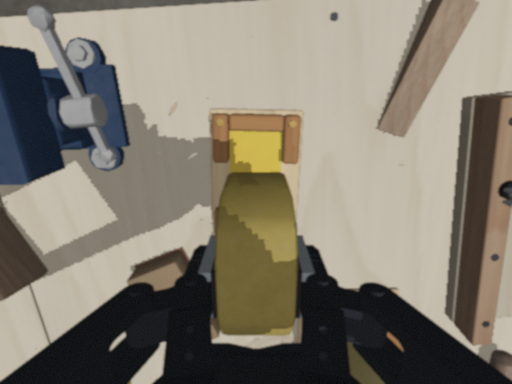

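Run:
```python
from h import *
exec(open('st.py').read())
c=np.load("w10.npz");P=cloud(c);z=P[...,2]; hs=cv2.cvtColor(c["frame"],cv2.COLOR_BGR2HSV)
near=np.hypot(P[...,0]-.52,P[...,1]-.352)<.1
for a in (85.7,86.2,86.7):
    d=np.array([np.cos(np.radians(a)),np.sin(np.radians(a))]); n=np.array([d[1],-d[0]])
    q=(P[near&(abs(z-.02)<.0035)][:,:2]-[.52,.352])*1000
    s=q@d; w=q@n
    fl=near&(abs(z-.007)<.004)&(hs[...,1]>150)&(hs[...,0]>20); g=(P[fl][:,:2]-[.52,.352])*1000
    sel=s>60
    print(a,"far end",np.percentile(s,[99,99.7]),"w(end lip)",np.percentile(w[sel],[.5,2,98,99.5]),"side lips",[np.percentile(w[(w<0)&~sel],[1,99]),np.percentile(w[(w>0)&~sel],[1,99])],"floor",len(g),np.percentile(g@d,[1,99]),np.percentile(g@n,[1,99]))
```

```text
t 19.95 q [ 0.422  0.37   1.501 -0.003  1.273  0.48 ] p [521.4 362.  169.4] op 33.4 gf 61.5 F [ 0.6  0.7 -2.4]
T [[0.057, 0.998, -0.001], [0.998, -0.057, -0.004], [-0.004, -0.0, -1.0]]
85.7 far end [69.17419781 69.52590923] w(end lip) [-43.29466374 -41.79451395  38.52877454  39.68782462] side lips [array([-43.95366529,  -1.03715572]), array([ 1.78138208, 40.38059475])] floor 2043 [10.98474408 51.83189914] [-27.07670214  24.39820134]
86.2 far end [69.2802586  69.61484793] w(end lip) [-42.71980483 -41.22763265  39.04382919  40.14038659] side lips [array([-44.18051363,  -1.4897347 ]), array([ 1.35684864, 40.7693336 ])] floor 2043 [11.00261895 51.96272993] [-26.84831698  24.77169518]
86.7 far end [69.41281374 69.75884699] w(end lip) [-42.18028262 -40.71215316  39.60304229  40.68205257] side lips [array([-44.6095838 ,  -0.99158504]), array([ 1.86188314, 41.14938386])] floor 2043 [10.96788052 52.07097766] [-26.61788722  25.15123956]
```

Wrist measurement puts the recess centre at (518.3,349.5). Correcting by -2.4/-2.4 mm and lowering.

Call:
jog_arm:
  series:
    - [[-2.4,-2.4,10,0,0,0,25],[0,0,30,0,0,0,25],[0,0,30,0,0,0,25],[0,0,25,0,0,0,25],[0,0,15,0,0,0,25],[0,0,8,0,0,0,25],[0,0,6,0,0,0,25],[0,0,6,0,0,0,25],[0,0,5,0,0,0,25],[0,0,0,0,0,0,25]]

```text
time_s: 20.95
eef_pos: [0.5187, 0.3593, 0.0343]
eef_rot: [0.001, 0.727, 0.687, -0.002]
wrist_force: [0.3, -0.2, -2.7]
opening: 0.393
grasp_force: 61.5
```

```bash
python3 st.py
```

```text
t 20.95 q [ 0.42   0.534  1.575 -0.004  1.034  0.479] p [518.7 359.3  34.3] op 33.6 gf 61.5 F [ 0.3 -0.2 -2.7]
T [[0.057, 0.998, -0.001], [0.998, -0.057, -0.004], [-0.004, -0.001, -1.0]]
```

Call:
jog_arm:
  series:
    - [[0,0,1.5,0,0,0,25],[0,0,0,0,0,0,25],[0,0,0,0,0,0,36],[0,0,0,0,0,0,40],[0,0,0,0,0,0,60],[0,0,0,0,0,0,60],[0,0,-10,0,0,0,60],[0,0,-30,0,0,0,60],[0,0,-40,0,0,0,75],[0,0,-40,0,0,0,85]]

```text
time_s: 21.95
eef_pos: [0.5185, 0.3595, 0.1546]
eef_rot: [0.001, 0.727, 0.687, -0.002]
wrist_force: [0.2, -0.2, 0.3]
opening: 0.996
grasp_force: 0.0
```

Call:
jog_arm:
  series:
    - [[-20,0,-30,0,0,0,85],[-20,0,-30,0,0,0,85],[-20,0,0,0,0,0,85],[-20,0,0,0,0,0,85],[-20,0,0,0,0,0,85],[0,0,0,0,0,0,85],[0,0,0,0,0,0,85],[0,0,0,0,0,0,85],[0,0,0,0,0,0,85],[0,0,0,0,0,0,85]]

```text
time_s: 22.95
eef_pos: [0.5131, 0.2607, 0.2133]
eef_rot: [0.001, 0.727, 0.687, -0.002]
wrist_force: [0.2, 0.3, 0.7]
opening: 0.995
grasp_force: 0.0
```

Run:
```python
exec(open('st.py').read())
from cam import *
c,P=shot("w11"); z=P[...,2]; d=np.array([.06,.998]); n=np.array([.998,-.06])
S=(P[...,:2]-[.5183,.3495])*1000@d; W=(P[...,:2]-[.5183,.3495])*1000@n
near=(abs(S)<90)&(abs(W)<55)
def pr(t,m): print(t,m.sum(),np.round(np.percentile(S[m],[.5,2,98,99.5]),1),np.round(np.percentile(W[m],[.5,2,98,99.5]),1),np.round(np.percentile(z[m],[2,50,98])*1e3,1))
pr("lips",near&(abs(z-.02)<.003)); pr("tape",near&(z>.035)&(z<.09)); pr("tapetop",near&(z>.066)&(z<.09))
m=(abs(P[...,0]-.419)<.08)&(abs(P[...,1]-.215)<.08)&(abs(z-.032)<.006); print("block",rect(P,m))
```

```text
t 22.95 q [ 0.266  0.2    1.622 -0.004  1.321  0.323] p [513.1 260.7 213.3] op 85.0 gf 0.0 F [0.2 0.3 0.7]
T [[0.056, 0.998, -0.001], [0.998, -0.056, -0.004], [-0.004, -0.001, -1.0]]
lips 4447 [-71.9 -70.7  70.5  71.5] [-42.5 -41.3  40.9  42.2] [17.5 19.6 21.4]
tape 3149 [-28.2 -26.1  44.1  45.7] [-17.9 -17.1  15.2  15.9] [42.5 70.5 74.4]
tapetop 2256 [-15.  -14.   33.6  34.6] [-17.8 -16.9  15.2  15.6] [66.4 72.2 74.6]
block [ 419.3  214.1  109.4   62.3  -69.9   30.2   31.8   33.  4772. ]
```

View pics/w11.png

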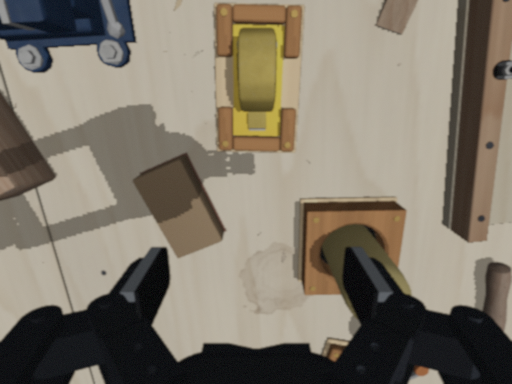

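The tape sits flat, centred in the yellow recess at (257,80). The block is at (180,205) in this view, world (419,214), long axis 110°. Moving over it.

Call:
jog_arm:
  series:
    - [[-17.3,-30.3,0,0,0,0,85],[-17.3,-30.3,0,0,0,0,85],[-17.3,-30.3,0,0,0,0,85],[0,0,0,0,0,-0.137,85],[0,0,0,0,0,-0.137,85],[0,0,0,0,0,-0.137,85],[0,0,30,0,0,0,85],[0,0,30,0,0,0,85],[0,0,0,0,0,0,85],[0,0,0,0,0,0,85]]

```text
time_s: 24.0
eef_pos: [0.4192, 0.2134, 0.1538]
eef_rot: [0.0, 0.571, 0.821, -0.002]
wrist_force: [0.6, 0.2, 0.3]
opening: 0.996
grasp_force: 0.0
```

Run:
```python
exec(open('st.py').read())
from cam import *
c,P=shot("w12"); z=P[...,2]
m=(abs(P[...,0]-.419)<.08)&(abs(P[...,1]-.215)<.08)&(abs(z-.032)<.006); r=rect(P,m); print("block",r)
print("tool delta",T.T@(np.array([r[0],r[1],4])-o["eef_pos"]*1000), "yaw",np.degrees(np.arctan2(T[1,0],T[0,0])))
```

```text
t 24.0 q [ 0.22   0.036  1.934 -0.004  1.175 -0.133] p [419.2 213.4 153.8] op 85.1 gf 0.0 F [0.6 0.2 0.3]
T [[-0.347, 0.938, -0.002], [0.938, 0.347, -0.004], [-0.003, -0.003, -1.0]]
block [ 418.9  213.8  109.1   62.2  -69.7   30.4   31.7   32.9 7726. ]
tool delta [  1.03254659   0.31138271 149.77497435] yaw 110.29989581176171
```

Call:
jog_arm:
  series:
    - [[1,0.3,30,0,0,0,85],[0,0,40,0,0,0,85],[0,0,35,0,0,0,85],[0,0,25,0,0,0,85],[0,0,12,0,0,0,85],[0,0,7,0,0,0,85],[0,0,0,0,0,0,85],[0,0,0,0,0,0,50],[0,0,0,0,0,0,50],[0,0,0,0,0,0,50]]

```text
time_s: 25.05
eef_pos: [0.4209, 0.2141, 0.0063]
eef_rot: [0.002, 0.572, 0.821, -0.001]
wrist_force: [-0.8, 0.2, 6.0]
opening: 0.736
grasp_force: 66.3
```

Call:
jog_arm:
  series:
    - [[0,0,0,0,0,0,50],[0,0,0,0,0,0,50],[0,0,0,0,0,0,50],[0,0,-3,0,0,0,50],[0,0,-10,0,0,0,50],[0,0,-30,0,0,0,50],[0,0,-40,0,0,0,50],[0,0,-40,0,0,0,50],[0,0,-40,0,0,0,50],[0,0,0,0,0,0,50]]

```text
time_s: 26.05
eef_pos: [0.4232, 0.2154, 0.1744]
eef_rot: [0.005, 0.571, 0.821, 0.003]
wrist_force: [1.6, 0.6, -0.8]
opening: 0.734
grasp_force: 66.2
```

```bash
cat > held.py <<'E'
exec(open('st.py').read())
from cam import *
import sys
c,P=shot(sys.argv[1]); L=(P-o["eef_pos"])@T*1000
m=(abs(L[...,0])<80)&(abs(L[...,1])<28)&(L[...,2]<45)&(L[...,2]>-75)&(abs(L[...,0])>12)
print(m.sum(),[np.round(np.percentile(L[m][:,i],[0,1,5,50,95,99,100]),1).tolist() for i in range(3)])
E
python3 held.py w13
python3 - <<'E'
from h import *
c=np.load("top0.npz"); P=cloud(c); z=P[...,2]
near=np.hypot(P[...,0]-.581,P[...,1]+.262)<.11; hs=cv2.cvtColor(c["frame"],cv2.COLOR_BGR2HSV)
m=near&(abs(z-.02)<.008)&(hs[...,1]>100)&(hs[...,2]>90); m=cv2.morphologyEx(m.astype(np.uint8),cv2.MORPH_OPEN,np.ones((2,2)))>0; print(rect(P,m))
m=near&(z>.012)&(z<.03); m=cv2.morphologyEx(m.astype(np.uint8),cv2.MORPH_OPEN,np.ones((2,2)))>0; print(rect(P,m))
E
```

```text
t 26.05 q [ 0.223  0.009  1.915 -0.004  1.207 -0.13 ] p [423.2 215.4 174.4] op 62.7 gf 66.2 F [ 1.6  0.6 -0.8]
T [[-0.347, 0.938, 0.011], [0.938, 0.347, -0.001], [-0.005, 0.01, -1.0]]
20778 [[-41.8, -36.2, -31.7, 28.5, 54.9, 55.2, 56.0], [-28.0, -27.5, -25.6, 0.2, 25.5, 27.5, 28.0], [-75.0, -73.4, -26.8, -25.4, -12.1, 4.5, 6.9]]
[ 428.4 -179.4  423.7   93.2  -12.2    6.2   19.7   25.4  108. ]
[ 433.7 -182.4  445.1  207.4  -28.1    4.9   18.7   24.7  458. ]
```

Block held, centred to 0.5 mm (top 26 mm above the TCP). Carrying it to just short of the cork holder so the holder can be seen.

Call:
jog_arm:
  series:
    - [[-41,-6.3,-1,0,0,0,50],[-41,-6.3,-1,0,0,0,50],[-41,-6.3,-1,0,0,0,50],[-41,-6.3,-1,0,0,0,50],[-41,-6.3,-1,0,0,0,50],[-41,-6.3,-1,0,0,0,50],[-41,-6.3,-1,0,0,0,50],[-41,-6.3,-1,0,0,0,50],[-41,-6.3,-1,0,0,0,50],[-41,-6.3,-1,0,0,0,50]]

```text
time_s: 27.1
eef_pos: [0.5015, -0.1932, 0.1777]
eef_rot: [-0.001, 0.572, 0.82, -0.002]
wrist_force: [0.2, 1.0, -2.1]
opening: 0.734
grasp_force: 66.1
```

Call:
jog_arm:
  series:
    - [[-41,-6.3,-1,0,0,0,50],[-41,-6.3,-1,0,0,0,50],[-41,-6.3,-1,0,0,0,50],[-41,-6.3,-1,0,0,0,50],[0,0,0,0,0,0.132,50],[0,0,0,0,0,0.132,50],[0,0,0,0,0,0.132,50],[0,0,0,0,0,0.132,50],[0,0,0,0,0,0.132,50],[0,0,0,0,0,0.132,50]]

```text
time_s: 28.1
eef_pos: [0.5347, -0.3537, 0.1818]
eef_rot: [-0.0, 0.845, 0.534, -0.002]
wrist_force: [0.1, -0.2, -0.4]
opening: 0.739
grasp_force: 66.1
```

Call:
jog_arm:
  series:
    - [[0,0,0,0,0,0,50],[0,0,0,0,0,0,50],[0,0,0,0,0,0,50],[0,0,0,0,0,0,50],[0,0,0,0,0,0,50],[0,0,0,0,0,0,50],[0,0,0,0,0,0,50],[0,0,0,0,0,0,50],[0,0,0,0,0,0,50],[0,0,0,0,0,0,50]]

```text
time_s: 29.1
eef_pos: [0.5357, -0.3546, 0.1838]
eef_rot: [0.001, 0.844, 0.537, -0.001]
wrist_force: [-0.8, 0.1, -0.7]
opening: 0.733
grasp_force: 66.1
```

```bash
python3 held.py w14
cat > lips.py <<'E'
# holder pose from lips: python lips.py npz cx cy yaw halfL halfW  (lip outline)
from h import *
import sys
from scipy.optimize import minimize
f,cx,cy,yaw,hl,hw=sys.argv[1],*map(float,sys.argv[2:7])
P=cloud(np.load(f)); z=P[...,2]
m=(abs(z-.02)<.003)&(np.hypot(P[...,0]*1e3-cx,P[...,1]*1e3-cy)<hl+25)
m=cv2.morphologyEx(m.astype(np.uint8),cv2.MORPH_OPEN,np.ones((3,3)))>0
q=P[m][:,:2]*1e3
def loc(p,q=q):
    a=np.radians(p[2]); d=np.array([np.cos(a),np.sin(a)]); n=np.array([d[1],-d[0]]); e=q-p[:2]; return e@d,e@n
def cost(p):   # points should lie in the 16 mm frame
    s,w=loc(p); a=abs(s)-hl; b=abs(w)-hw
    out=np.maximum(np.maximum(a,b),0); inn=np.maximum(np.minimum(-16-a,-16-b),0)
    return np.mean(np.minimum(out+inn,4))
best=min((minimize(cost,[cx+i,cy+j,yaw+k],method="Nelder-Mead",options=dict(initial_simplex=None)) for i in(-6,0,6) for j in(-6,0,6) for k in(-4,0,4)),key=lambda r:r.fun)
s,w=loc(best.x); print("pose",np.round(best.x,1),"cost",round(best.fun,2),len(q),"s",np.round(np.percentile(s,[1,99]),1),"w",np.round(np.percentile(w,[1,99]),1),"mm expected ±",hl,hw)
E
python3 lips.py w14.npz 581 -262 65 80 56
```

```text
t 29.1 q [-0.767  0.369  1.472 -0.003  1.299 -0.329] p [ 535.7 -354.6  183.8] op 62.6 gf 66.1 F [-0.8  0.1 -0.7]
T [[0.424, 0.906, -0.001], [0.906, -0.424, -0.004], [-0.004, 0.001, -1.0]]
20711 [[-42.5, -36.9, -32.4, 27.9, 54.3, 54.6, 55.3], [-28.0, -27.5, -25.6, 0.1, 25.5, 27.5, 28.0], [-75.0, -73.6, -26.8, -25.4, -12.4, 4.5, 6.4]]
pose [ 556.9 -310.6   63.4] cost 0.0 3593 s [26.6 79.4] w [-54.7  54.9] mm expected ± 80.0 56.0
```

View pics/w14.png

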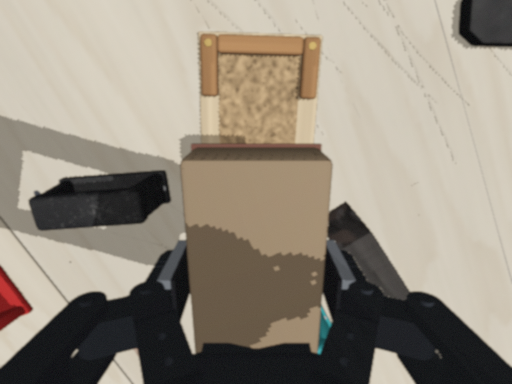

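The cork recess is visible at (260,95) ahead of the held block. The fit gives centre (557,-311) and yaw 63.4°, with lip widths matching. Moving in and lowering.

Call:
jog_arm:
  series:
    - [[25,0.3,0,0,0,0,50],[24.7,0.3,0,0,0,0.026,50],[0,0,30,0,0,0,50],[0,0,35,0,0,0,50],[0,0,35,0,0,0,50],[0,0,25,0,0,0,50],[0,0,10,0,0,0,50],[0,0,0,0,0,0,50],[0,0,0,0,0,0,50],[0,0,0,0,0,0,50]]

```text
time_s: 30.15
eef_pos: [0.5584, -0.3114, 0.0507]
eef_rot: [0.003, 0.851, 0.526, -0.001]
wrist_force: [-0.1, 0.1, -0.5]
opening: 0.736
grasp_force: 66.1
```

```bash
python3 held.py w15; python3 lips.py w15.npz 557 -311 63.4 80 56
```

```text
t 30.15 q [-0.692  0.521  1.555 -0.004  1.06  -0.226] p [ 558.4 -311.4   50.7] op 62.9 gf 66.1 F [-0.1  0.1 -0.5]
T [[0.448, 0.894, 0.002], [0.894, -0.447, -0.006], [-0.005, 0.005, -1.0]]
25826 [[-42.9, -36.6, -31.1, 36.4, 73.5, 78.7, 79.8], [-28.0, -27.5, -25.5, 0.1, 25.4, 27.5, 28.0], [-75.0, -73.2, -26.5, -25.2, 43.4, 44.3, 45.0]]
pose [ 557.2 -310.6   63.2] cost 0.0 9070 s [-74.2  79.5] w [-54.7  54.6] mm expected ± 80.0 56.0
```

Call:
jog_arm:
  series:
    - [[1,-1.4,5,0,0,0,50],[0,0,8,0,0,0,50],[0,0,8,0,0,0,50],[0,0,6,0,0,0,50],[0,0,5,0,0,0,50],[0,0,3,0,0,0,50],[0,0,1.5,0,0,0,50],[0,0,0,0,0,0,50],[0,0,0,0,0,0,50],[0,0,0,0,0,0,50]]

```text
time_s: 31.2
eef_pos: [0.5562, -0.3089, 0.0133]
eef_rot: [0.001, 0.851, 0.526, -0.002]
wrist_force: [-5.4, 3.8, 10.8]
opening: 0.738
grasp_force: 67.4
```

```bash
python3 held.py w16
```

```text
t 31.2 q [-0.691  0.573  1.566 -0.004  1.    -0.225] p [ 556.2 -308.9   13.3] op 63.1 gf 67.4 F [-5.4  3.8 10.8]
T [[0.447, 0.894, -0.001], [0.894, -0.447, -0.004], [-0.004, 0.0, -1.0]]
27274 [[-42.2, -36.5, -30.7, 38.8, 75.5, 78.8, 79.7], [-28.0, -27.5, -25.5, 0.1, 25.5, 27.5, 28.0], [-75.0, -73.1, -26.6, -25.2, 5.9, 7.0, 8.8]]
```

Contact with the floor (11 N up). Releasing and rising, then backing off to check.

Call:
jog_arm:
  series:
    - [[0,0,-1,0,0,0,50],[0,0,0,0,0,0,65],[0,0,0,0,0,0,68],[0,0,0,0,0,0,72],[0,0,0,0,0,0,78],[0,0,0,0,0,0,80],[0,0,-10,0,0,0,80],[0,0,-30,0,0,0,80],[0,0,-40,0,0,0,80],[0,0,-40,0,0,0,85]]

```text
time_s: 32.25
eef_pos: [0.5561, -0.3083, 0.1346]
eef_rot: [0.001, 0.851, 0.526, -0.001]
wrist_force: [1.3, -1.3, 0.4]
opening: 0.995
grasp_force: 0.0
```

Call:
jog_arm:
  series:
    - [[-20,0,-30,0,0,0,85],[-20,0,-30,0,0,0,85],[-20,0,0,0,0,0,85],[-20,0,0,0,0,0,85],[0,0,0,0,0,0,85],[0,0,0,0,0,0,85],[0,0,0,0,0,0,85],[0,0,0,0,0,0,85],[0,0,0,0,0,0,85],[0,0,0,0,0,0,85]]

```text
time_s: 33.25
eef_pos: [0.5209, -0.3793, 0.1932]
eef_rot: [0.001, 0.851, 0.526, -0.001]
wrist_force: [0.2, -0.5, -0.6]
opening: 0.993
grasp_force: 0.0
```

```bash
python3 - <<'E'
exec(open('st.py').read())
from cam import *
c,P=shot("w17"); z=P[...,2]
nb=np.hypot(P[...,0]-.557,P[...,1]+.311)<.09
print("block",rect(P,nb&(abs(z-.039)<.004)))
nh=np.hypot(P[...,0]-.382,P[...,1]+.309)<.08
print("bar",rect(P,nh&(abs(z-.068)<.008)),"foot",rect(P,nh&(z>.006)&(z<.09)))
E
python3 lips.py w17.npz 557 -311 63.4 80 56; python3 lips.py w17.npz 626 -101 74.7 83 43
```

```text
t 33.25 q [-0.812  0.364  1.458 -0.003  1.317 -0.348] p [ 520.9 -379.3  193.2] op 84.8 gf 0.0 F [ 0.2 -0.5 -0.6]
T [[0.447, 0.895, -0.001], [0.895, -0.447, -0.004], [-0.004, 0.001, -1.0]]
block [ 555.2 -309.1  109.2   62.1   63.4   37.3   38.7   39.9 8067. ]
bar [ 382.8 -310.6  104.6   34.   -21.1   64.8   68.6   69.8 4023. ] foot [ 382.9 -310.3  117.4   37.1  -20.9    9.1   68.    69.7 5827. ]
pose [ 557.  -310.5   63.3] cost 0.0 6187 s [-78.9  79.2] w [-54.8  54.9] mm expected ± 80.0 56.0
  return _methods._mean(a, axis=axis, dtype=dtype,
  ret = ret.dtype.type(ret / rcount)
Traceback (most recent call last):
  File "lips.py", line 17, in <module>
    s,w=loc(best.x); print("pose",np.round(best.x,1),"cost",round(best.fun,2),len(q),"s",np.round(np.percentile(s,[1,99]),1),"w",np.round(np.percentile(w,[1,99]),1),"mm expected ±",hl,hw)
                                                                                                  ~~~~~~~~~~~~~^^^^^^^^^^
IndexError: index -1 is out of bounds for axis 0 with size 0
```

View pics/w17.png

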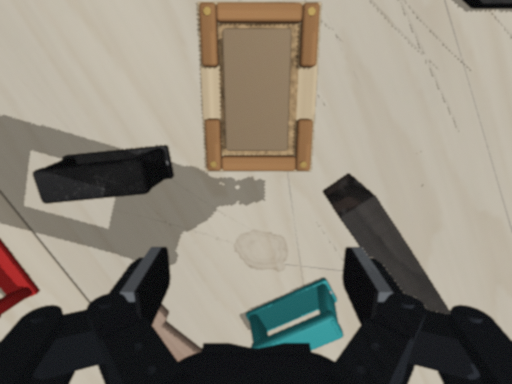

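The block is flat and about 2 mm off centre in its recess, with all-round clearance visible at (262,88). The black handle is at (105,172), the turquoise one at (295,315). That was my last picture, so I continue on numbers. Going over the black handle.

Call:
jog_arm:
  series:
    - [[0,-38.5,0,0,0,0,85],[0,-38.5,0,0,0,0,85],[0,-38.5,0,0,0,0,85],[0,-38.5,0,0,0,0,85],[0,0,0,0,0,0.147,85],[0,0,0,0,0,0.147,85],[0,0,0,0,0,0.147,85],[0,0,0,0,0,0.147,85],[0,0,0,0,0,0.147,85],[0,0,0,0,0,0.147,85]]

```text
time_s: 34.3
eef_pos: [0.383, -0.3108, 0.1934]
eef_rot: [0.002, 0.994, 0.109, -0.0]
wrist_force: [-0.2, -0.5, -0.4]
opening: 0.993
grasp_force: 0.0
```

Call:
jog_arm:
  series:
    - [[0,0,0,0,0,0.147,85],[0,0,0,0,0,0.147,85],[0,0,0,0,0,0.147,85],[0,0,0,0,0,0.147,85],[0,0,0,0,0,0,85],[0,0,0,0,0,0,85],[0,0,0,0,0,0,85],[0,0,0,0,0,0,85],[0,0,0,0,0,0,85],[0,0,0,0,0,0,85]]

```text
time_s: 35.3
eef_pos: [0.383, -0.3109, 0.1932]
eef_rot: [0.002, 0.984, -0.18, 0.0]
wrist_force: [0.4, 0.5, -0.4]
opening: 0.991
grasp_force: 0.0
```

Run:
```python
exec(open('st.py').read())
from cam import *
c,P=shot("w18"); z=P[...,2]
nh=np.hypot(P[...,0]-.382,P[...,1]+.309)<.08
r=rect(P,nh&(abs(z-.068)<.008)); print("bar",r,"foot",rect(P,nh&(z>.006)&(z<.09)), "colour",c["frame"][nh&(abs(z-.068)<.008)].mean(0))
print("tool delta",T.T@(np.array([r[0],r[1],41])-o["eef_pos"]*1000), "yaw",np.degrees(np.arctan2(T[1,0],T[0,0])))
```

```text
t 35.3 q [-0.921  0.034  1.849 -0.003  1.256  1.013] p [ 383.  -310.9  193.2] op 84.6 gf 0.0 F [ 0.4  0.5 -0.4]
T [[0.935, -0.355, -0.001], [-0.355, -0.935, -0.004], [0.001, 0.004, -1.0]]
bar [ 382.8 -310.7  103.7   34.   -20.8   66.2   68.6   69.8 3890. ] foot [ 385.9 -311.6  110.1   37.2  -20.6   20.9   68.5   69.8 4308. ] colour [39.00128535 39.35424165 39.90796915]
tool delta [ -0.33007069  -0.72109401 152.18301453] yaw -20.77282898173386
```

Call:
jog_arm:
  series:
    - [[-0.3,-0.7,30,0,0,0,85],[0,0,40,0,0,0,85],[0,0,40,0,0,0,85],[0,0,25,0,0,0,85],[0,0,12,0,0,0,85],[0,0,5,0,0,0,85],[0,0,0,0,0,0,25],[0,0,0,0,0,0,25],[0,0,0,0,0,0,25],[0,0,0,0,0,0,25]]

```text
time_s: 36.35
eef_pos: [0.3836, -0.3115, 0.0426]
eef_rot: [0.003, 0.984, -0.181, 0.001]
wrist_force: [-0.2, 0.5, 1.6]
opening: 0.387
grasp_force: 59.5
```

Call:
jog_arm:
  series:
    - [[0,0,0,0,0,0,25],[0,0,0,0,0,0,25],[0,0,-5,0,0,0,25],[0,0,-15,0,0,0,25],[0,0,-30,0,0,0,25],[0,0,-40,0,0,0,25],[0,0,-40,0,0,0,25],[0,0,-20,0,0,0,25],[0,0,0,0,0,0,25],[0,0,0,0,0,0,25]]

```text
time_s: 37.35
eef_pos: [0.3827, -0.3099, 0.191]
eef_rot: [0.002, 0.984, -0.181, 0.0]
wrist_force: [-0.0, 0.1, -1.6]
opening: 0.389
grasp_force: 59.9
```

```bash
cat > hh.py <<'E'
exec(open('st.py').read())
from cam import *
import sys
c,P=shot(sys.argv[1]); L=(P-o["eef_pos"])@T*1000
dark=c["frame"].max(-1)<90
bar=dark&(abs(L[...,1])<14)&(L[...,2]<-15)&(L[...,2]>-45)&(abs(L[...,0])<80)&(L[...,0]>12)
ft=dark&(abs(L[...,1])<26)&(L[...,2]<50)&(L[...,2]>20)&(abs(L[...,0])<80)
for n,m in(("bar",bar),("foot",ft)):
    print(n,m.sum(),[np.round(np.percentile(L[m][:,i],[0.5,2,50,98,99.5]),1).tolist() for i in range(3)] if m.sum() else "")
    if n=="bar" and m.sum(): 
        a=np.polyfit(L[m][:,0],L[m][:,2],1); print("pitch slope",a)
E
python3 hh.py w19
```

```text
t 37.35 q [-0.92   0.035  1.853 -0.003  1.251  1.015] p [ 382.7 -309.9  191. ] op 33.2 gf 59.9 F [-0.   0.1 -1.6]
T [[0.935, -0.355, -0.001], [-0.355, -0.935, -0.004], [0.001, 0.004, -1.0]]
bar 6269 [[12.2, 13.0, 34.1, 50.8, 51.0], [-13.9, -13.4, 0.1, 13.4, 13.8], [-27.6, -27.3, -26.0, -18.9, -15.9]]
pitch slope [  0.06385561 -27.78106327]
foot 769 [[48.5, 50.8, 54.3, 57.6, 57.7], [-17.9, -17.5, 0.2, 17.4, 17.7], [20.1, 20.5, 32.6, 36.0, 36.4]]
```

Handle held level, centred within about 1 mm. Carrying it to just short of the red holder.

Call:
jog_arm:
  series:
    - [[27.3,-30,0,0,0,0,25],[27.3,-30,0,0,0,0,25],[27.3,-30,0,0,0,0,25],[27.3,-30,0,0,0,0,25],[27.3,-30,0,0,0,0,25],[27.3,-30,0,0,0,0,25],[0,0,0,0,0,-0.139,25],[0,0,0,0,0,-0.139,25],[0,0,0,0,0,-0.139,25],[0,0,0,0,0,-0.139,25]]

```text
time_s: 38.4
eef_pos: [0.5988, -0.1992, 0.1874]
eef_rot: [0.001, 0.995, 0.099, -0.003]
wrist_force: [0.3, -0.9, -1.8]
opening: 0.384
grasp_force: 60.0
```

Call:
jog_arm:
  series:
    - [[0,0,0,0,0,-0.139,25],[0,0,0,0,0,-0.139,25],[0,0,0,0,0,-0.139,25],[0,0,0,0,0,-0.139,25],[0,0,0,0,0,-0.139,25],[0,0,0,0,0,-0.139,25],[0,0,0,0,0,-0.139,25],[0,0,0,0,0,-0.139,25],[0,0,0,0,0,0,25],[0,0,0,0,0,0,25]]

```text
time_s: 39.4
eef_pos: [0.5992, -0.1997, 0.1887]
eef_rot: [-0.0, 0.796, 0.606, -0.002]
wrist_force: [-0.3, 0.0, -0.9]
opening: 0.386
grasp_force: 60.0
```

```bash
python3 hh.py w20; python3 lips.py w20.npz 624 -103 74.7 83 43
python3 - <<'E'
from h import *
c=np.load("w20.npz");P=cloud(c);hs=cv2.cvtColor(c["frame"],cv2.COLOR_BGR2HSV)
m=(np.hypot(P[...,0]-.624,P[...,1]+.103)<.1)&(hs[...,1]>150)&((hs[...,0]<6)|(hs[...,0]>174))&(P[...,2]<.012)
print("red",rect(P,m))
E
```

```text
t 39.4 q [-0.507  0.344  1.495 -0.004  1.305 -0.237] p [ 599.2 -199.7  188.7] op 33.0 gf 60.0 F [-0.3  0.  -0.9]
T [[0.267, 0.964, -0.003], [0.964, -0.267, -0.002], [-0.003, -0.003, -1.0]]
bar 6342 [[12.2, 13.0, 34.5, 51.7, 51.8], [-13.8, -13.4, 0.0, 13.3, 13.8], [-27.6, -27.3, -26.0, -19.3, -16.2]]
pitch slope [  0.0597198  -27.65397789]
foot 811 [[48.8, 51.0, 55.1, 58.5, 58.5], [-20.0, -19.4, -2.0, 16.2, 16.9], [20.2, 20.6, 32.8, 36.9, 39.8]]
pose [ 621.4 -111.1   74.9] cost 0.0 2796 s [-71.4  66. ] w [-42.3  42.3] mm expected ± 83.0 43.0
red [ 6.242e+02 -1.009e+02  1.187e+02  5.420e+01  7.480e+01  5.600e+00
  6.900e+00  8.100e+00  6.832e+03]
```

Run:
```python
from h import *
a=np.radians(74.85); d=np.array([np.cos(a),np.sin(a)]); n=np.array([d[1],-d[0]])
for f in("w20.npz","w8.npz","w9.npz","top0.npz"):
    c=np.load(f);P=cloud(c);hs=cv2.cvtColor(c["frame"],cv2.COLOR_BGR2HSV);z=P[...,2]
    e=(P[...,:2]-[.6245,-.1025])*1000; s=e@d; w=e@n
    k=(abs(s)<100)&(abs(w)<60); tol=.003 if f[0]=="w" else .008
    lip=k&(abs(z-.02)<tol); end=lip&(abs(w)<18)
    red=k&(hs[...,1]>150)&((hs[...,0]<6)|(hs[...,0]>174))&(z<.02)
    pc=lambda v,m:np.round(np.percentile(v[m],[.5,2,98,99.5]),1) if m.sum()>20 else None
    print(f,"lip s",pc(s,lip),"w",pc(w,lip),"end+",pc(s,end&(s>0)),"end-",pc(s,end&(s<0)),"red s",pc(s,red),"w",pc(w,red))
```

```text
w20.npz lip s [-81.2 -78.7  56.2  57.1] w [-43.2 -42.7  41.3  42. ] end+ None end- None red s [-57.6 -55.5  58.6  60.2] w [-26.8 -25.7  24.9  26. ]
w8.npz lip s [-83.1 -82.   91.6  96.4] w [-44.1 -43.5  39.2  40.8] end+ [66.1 66.6 97.9 99.3] end- [-83.3 -82.9 -68.1 -67.8] red s [-66.  -63.9  64.8  66.5] w [-25.6 -24.3  24.2  25.6]
w9.npz lip s [-28.2 -26.1  57.2  59. ] w [-44.6 -43.9  38.6  40.6] end+ None end- None red s [-61.2 -57.4  55.3  58.4] w [-27.  -25.7  24.1  25.6]
top0.npz lip s [-80.9 -79.9  83.7  96. ] w [-46.5 -44.1  40.4  41.9] end+ [ 8.7 11.9 97.5 98.3] end- [-81.5 -81.2  -4.5  -2.8] red s [-63.  -61.2  63.6  66.3] w [-23.2 -21.9  24.9  26.6]
```

Holder centre (623.6,-102.9), yaw 74.9°, consistent across views. Moving over and lowering partway.

Call:
jog_arm:
  series:
    - [[33.4,-0.8,0,0,0,0,25],[33.4,-0.8,0,0,0,0,25],[33.4,-0.7,0,0,0,-0.006,25],[0,0,30,0,0,0,25],[0,0,40,0,0,0,25],[0,0,30,0,0,0,25],[0,0,18,0,0,0,25],[0,0,0,0,0,0,25],[0,0,0,0,0,0,25],[0,0,0,0,0,0,25]]

```text
time_s: 40.45
eef_pos: [0.6252, -0.1037, 0.0739]
eef_rot: [0.003, 0.793, 0.609, -0.001]
wrist_force: [0.6, 1.0, -0.7]
opening: 0.388
grasp_force: 60.1
```

```bash
python3 hh.py w21
python3 - <<'E'
from h import *
a=np.radians(74.85); d=np.array([np.cos(a),np.sin(a)]); n=np.array([d[1],-d[0]])
c=np.load("w21.npz");P=cloud(c);z=P[...,2]
e=(P[...,:2]-[.6236,-.1029])*1000; s=e@d; w=e@n
lip=(abs(s)<90)&(abs(w)<60)&(abs(z-.02)<.003); pc=lambda v,m:(m.sum(),np.round(np.percentile(v[m],[.5,2,98,99.5]),1)) if m.sum()>20 else None
print(pc(s,lip),pc(w,lip),pc(s,lip&(abs(w)<18)&(s>0)))
E
```

```text
t 40.45 q [-0.349  0.479  1.562 -0.004  1.097 -0.087] p [ 625.2 -103.7   73.9] op 33.2 gf 60.1 F [ 0.6  1.  -0.7]
T [[0.258, 0.966, 0.002], [0.966, -0.258, -0.005], [-0.004, 0.003, -1.0]]
bar 6357 [[12.3, 12.9, 34.5, 51.7, 51.8], [-13.9, -13.4, 0.0, 13.4, 13.8], [-27.6, -27.3, -26.0, -19.1, -15.9]]
pitch slope [  0.06021495 -27.6787397 ]
foot 831 [[48.0, 50.2, 55.2, 58.5, 58.6], [-20.2, -19.9, -2.0, 16.2, 16.8], [20.1, 20.6, 32.8, 39.4, 40.9]]
(np.int64(6589), array([-26.1,  27. ,  82.8,  83.4])) (np.int64(6589), array([-42. , -41.2,  41.7,  42.6])) (np.int64(1507), array([67.9, 68. , 83. , 83.5]))
```

Call:
jog_arm:
  series:
    - [[1.4,-0.6,4,0,0,0,25],[0,0,6,0,0,0,25],[0,0,5,0,0,0,25],[0,0,4,0,0,0,25],[0,0,3,0,0,0,25],[0,0,2,0,0,0,25],[0,0,0,0,0,0,25],[0,0,0,0,0,0,25],[0,0,0,0,0,0,25],[0,0,0,0,0,0,25]]

```text
time_s: 41.5
eef_pos: [0.6238, -0.102, 0.0497]
eef_rot: [0.001, 0.793, 0.61, -0.002]
wrist_force: [-6.2, 1.2, 10.7]
opening: 0.389
grasp_force: 61.7
```

```bash
python3 hh.py w22
```

```text
t 41.5 q [-0.347  0.512  1.571 -0.005  1.058 -0.085] p [ 623.8 -102.    49.7] op 33.2 gf 61.7 F [-6.2  1.2 10.7]
T [[0.257, 0.966, -0.001], [0.966, -0.257, -0.004], [-0.004, -0.0, -1.0]]
bar 6344 [[12.2, 13.0, 34.5, 51.7, 51.8], [-13.9, -13.5, 0.0, 13.3, 13.8], [-27.9, -27.6, -26.3, -19.8, -17.2]]
pitch slope [  0.05112205 -27.6709169 ]
foot 819 [[-68.2, -67.2, 55.3, 58.6, 58.9], [-20.1, -19.6, -0.8, 25.0, 25.5], [20.1, 20.6, 32.3, 40.8, 43.1]]
```

Seated (11 N up). Releasing, rising and backing away along -x of the tool to check.

Call:
jog_arm:
  series:
    - [[0,0,-1,0,0,0,25],[0,0,0,0,0,0,35],[0,0,0,0,0,0,39],[0,0,0,0,0,0,50],[0,0,0,0,0,0,60],[0,0,0,0,0,0,60],[0,0,-10,0,0,0,60],[0,0,-30,0,0,0,60],[0,0,-40,0,0,0,70],[0,0,-40,0,0,0,85]]

```text
time_s: 42.55
eef_pos: [0.6235, -0.1013, 0.1708]
eef_rot: [0.001, 0.793, 0.609, -0.002]
wrist_force: [0.4, -0.6, -0.1]
opening: 0.961
grasp_force: 0.0
```

Call:
jog_arm:
  series:
    - [[-30,0,-20,0,0,0,85],[-30,0,-20,0,0,0,85],[-30,0,0,0,0,0,85],[-10,0,0,0,0,0,85],[0,0,0,0,0,0,85],[0,0,0,0,0,0,85],[0,0,0,0,0,0,85],[0,0,0,0,0,0,85],[0,0,0,0,0,0,85],[0,0,0,0,0,0,85]]

```text
time_s: 43.55
eef_pos: [0.5983, -0.1973, 0.2095]
eef_rot: [0.001, 0.793, 0.61, -0.001]
wrist_force: [0.3, -0.0, 0.6]
opening: 0.994
grasp_force: 0.0
```

Run:
```python
exec(open('st.py').read())
from cam import *
a=np.radians(74.85); d=np.array([np.cos(a),np.sin(a)]); n=np.array([d[1],-d[0]])
c,P=shot("w23");z=P[...,2]
e=(P[...,:2]-[.624,-.1024])*1000; s=e@d; w=e@n; k=(abs(s)<95)&(abs(w)<55)
pc=lambda v,m:np.round(np.percentile(v[m],[.5,2,98,99.5]),1)
for nme,m in (("lip",k&(abs(z-.02)<.003)),("bar",k&(z>.071)&(z<.085)),("body",k&(z>.026)&(z<.085)),("foot",k&(z>.009)&(z<.016)&(c["frame"].max(-1)<90))):
    print(nme,m.sum(),pc(s,m),pc(w,m),pc(z*1e3,m)) if m.sum()>20 else print(nme,m.sum())
print("bar",rect(P,k&(z>.072)&(z<.085)))
t,Q=shot("t23","top"); zq=Q[...,2]
def nr(x,y,r): return np.hypot(Q[...,0]-x,Q[...,1]-y)<r
print("cup",rect(Q,nr(.685,.012,.05)&(zq>.03)&(zq<.25)),"bottle",rect(Q,nr(.621,.152,.045)&(zq>.1)&(zq<.25)))
print("tape",rect(Q,nr(.519,.36,.07)&(zq>.04)&(zq<.1)),"block",rect(Q,nr(.557,-.31,.08)&(zq>.031)&(zq<.05)))
```

```text
t 43.55 q [-0.505  0.319  1.483 -0.004  1.339 -0.245] p [ 598.3 -197.3  209.5] op 84.9 gf 0.0 F [ 0.3 -0.   0.6]
T [[0.256, 0.967, -0.001], [0.967, -0.256, -0.004], [-0.004, 0.0, -1.0]]
lip 3629 [-81.9 -80.9  62.8  64.3] [-42.7 -42.   41.6  42.4] [17.2 17.5 21.3 21.8]
bar 5062 [-51.2 -48.6  48.8  50.6] [-18.5 -17.8  14.3  15. ] [71.6 72.5 77.3 77.7]
body 5085 [-51.2 -48.6  48.8  50.6] [-18.6 -17.9  14.4  15. ] [71.1 72.3 77.3 77.7]
foot 103 [-67.3 -67.1  66.8  66.9] [-34.5 -33.   31.   32.6] [ 9.2  9.4 15.8 15.9]
bar [ 622.3 -102.1  102.6   33.6   75.1   73.6   75.6   77.  5006. ]
cup [684.7  12.3  70.4  70.1 -42.   31.5  44.1  64.  254. ] bottle [616.1 150.6  60.7  54.6 -55.1 107.2 131.6 188.7 331. ]
tape [517.2 359.   75.1  35.6  87.4  43.1  68.1  77.4 277. ] block [ 555.1 -307.3  109.7   64.3   63.6   33.9   39.1   44.7  620. ]
```

All four are seated within about 2 mm of centre and the cup has not moved. Handing in.

```bash
python3 -c "
from bench import ctrl
print(ctrl.hand_in())"
```

```text
the job is handed in; nothing more can be done
None
```

I handed the job in at about 44 s: the glue bottle, tape measure, sanding block and push handle, done in that order, are each upright in their own holders, within about 2 mm of centre by my camera measurements. The tin cup was not touched. The hand-in returned no verdict.

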